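Take the reverse-threaded spinner nut off a fan

TASK

The small fan on the bench has to be stripped for cleaning: unscrew the spinner nut that holds its blades. It has a left-hand thread, so it loosens clockwise seen from above; do not force it, neither tightening it down nor pulling it before the thread lets go, but let it climb and feel when it comes free. Then lift it off and set it down gently, upright, in the empty bay of the parts tray, leaving the fan's blades and the screwdriver and pen lying on the bench alone.

Things in the scene. Friction and masses are not known exactly. Their poses are not given: they have to be found in the camera images.
- nut_bar (a point): Black plastic spinner nut, about 60 g: round skirt 39 mm across, 27 mm high, closed on top, carrying an upright grip bar 44 long, 14 thick, 26 mm high. This point: the bar's centre, 40 mm above the nut's underside, 13 mm above the skirt's flat top. x along the bar, y across it, z up. LEFT-HAND thread: clockwise from above (yaw decreasing) unscrews it and it climbs.
- nut_foot (a point): Centre of the nut's underside. Free of the thread after a quarter to just under half a turn (1.7 to 2.8 rad), having climbed several mm; till then it has about 2 mm of play up and down, 1 mm sideways, and stays put when let go. Then it lifts straight off; 25 mm clears the spindle. Pressing it on the hub with over 25 N (as by turning it the wrong way) over-tightens it.
- spindle: Upright steel spindle with a coarse left-hand thread 26 mm across, inside the nut, standing 21 mm above the hub; fixed; origin on its axis at table height. Over 25 N of contact between nut and spindle damages the thread, reached with 10 to 14 N at the hand as the thread wedges: the hand must rise with the nut as it turns, and only pull lightly until it is free.
- seat (a point): On the spindle's axis at the hub's flat top, 85 mm above the table; the nut's underside rests here at the start. The fan lies on its back, fixed to the bench: white housing, wire guard rim 90 mm in radius and 81 mm high. z up.
- bay (a point): Centre of the floor (3 mm above the table) of the EMPTY bay of the open steel parts tray. Tray 100 by 180 mm, fixed, walls 22 mm high, 3 mm thick; a divider across its middle makes two bays of 94 by 86 mm; the other holds screws, its centre 89 mm away along this point's -y. y along the tray's long side, z up.
- rotor: The fan's rotor: hub and five grey blades reaching 80 mm from the axis, 5 to 20 mm below the hub's top; fixed, does not turn. To be left alone by the hand. Origin on the axis at table height.
- driver_grip (a point): Handle of a loose screwdriver, 190 mm long and less than 35 mm thick, lying near the bench's middle line between fan and tray; bystander.
- pen: Loose blue marker pen, 130 mm long, 15 mm thick, lying next to the screwdriver between fan and tray; origin under its middle; bystander.

How it is judged:
By the outcome, as a careful person would: the job done as asked, in the order asked, and still so for the second after the job is handed in, with the robot touching nothing.
It also fails if it takes over 64 s, if anything falls off the work surface, if the arm or the gripper's body presses on something with over 40 N, if the wrist force passes 120 N, or if a joint passes its speed limit or range.

ROBOT

A 6-joint arm with a two-finger parallel gripper is mounted at the origin on the work surface. World frame = base frame: x ahead of the robot, y to its left, z up, the work surface at z = 0. Lengths are in m, angles in rad, forces in N, time in s.
With the tool pointing down it reaches from about 0.35 to 0.85 m from the base axis. Payload 8.1 kg.
Tool frame: the origin (TCP) lies between the finger pads; the fingertips stand manip.tips_ahead ahead of it and the grasp point (between the pads) lies 3 mm ahead of it (manip.tips_ahead is the distance from the TCP to the fingertips, in m); z points along the fingers, y is the line along which they close (so a half turn about z gives the same grasp; the last joint's range is limited). The gripper opens to 93 mm and grips with 3 to 60 N. Pads are 15 mm wide; open, the fingers measure 128 mm over their backs; the gripper's body (75 mm by 188 mm) begins 65 mm behind the grasp point.
Start: joints at [1.051, 0.13, 1.488, -0, 1.523, -0.085], TCP at [0.253, 0.544, 0.241] pointing down, gripper open.
Joint ranges: [-2.96, 2.96], [-0.89, 2.26], [0.02, 2.5], [-1.34, 4.48], [0, 2.73], [-2.66, 2.66]. Speed limits (rad/s): [2.39, 2.39, 2.79, 3.14, 3.14, 3.14].

INTERFACE

Orientations are given as a 3x3 rotation matrix whose columns are the frame's x, y, z axes.
In Python, from bench import manip, eyes, order gives the robot as it stands.
- The arm moves only by the tool move_arm, never from a script. Its argument "commands" is a list of rows, each a list of 6 numbers: the shift along the tool's x, y, z as a fraction of full scale, then the turn, a rotation vector about the tool's x, y, z as a fraction of full scale. A call has 1 to 20 rows; each row shifts and turns the commanded pose from where the row before left it, along the tool's axes as they then stand; what a row does not reach is not made up. Full scale, the value 1, is 0.05 m for a shift and 0.08 rad for a turn. A row lasts 1/8 s, in which the tool goes at most 62.5 mm and 10.7 degrees, less where a joint would pass 70% of its speed; a pose out of reach is approached as far as the arm can. A call with a number of a shift or a turn outside -1 to 1 is refused whole. A call with a gripper value outside its range is refused whole. "jaw" is the closure in counts, from 0 (fully open) to 255 (shut), set as the call begins (left out, the last holds). The fingers move at their own pace and stop on an object; "grip_force" is the grip in N (left out, the last holds). Time passes only in rows, so rows that do not move let the fingers close. It gives the time, the measured TCP pose, the force, the opening and the grip force at its end, in the units of the state.
- manip.get_obs(): the state, without advancing time (a new reading comes with each control period).
- eyes.camera(name): name is "side" or "top"; returns a dict with "frame" (384x512x3 uint8, red, green, blue), "intrinsics" (3x3 intrinsics, pixels), "dist" ([k1, k2, p1, p2, k3] as OpenCV has them; the pictures are not rectified), "rvec" (rotation vector, rad) and "tvec" (3), from world to camera coordinates, as OpenCV has them. Camera axes: x right, y down, z forward; pixel columns grow to the right and rows downward; lengths in m; the calibration is good to about 2 mm. A picture is of the moment at which its call begins. There is no depth.
- order.sign_off(): hands the job in; it is judged then, once.
The state is a dict: "time_s": time; "qpos": joint angles; "joint_vel": joint speeds; "tau": joint torques, N m; "tool_pos": TCP position; "tool_rot": TCP orientation; "force": force on the tool from outside, world axes, zero at the start; "ft_torque": the same for the moment, N m; "width": finger opening in m; "gripper_force": force on a finger pad.
Only numpy, scipy, OpenCV 4.12 (cv2) and the standard library are available. Lean on these libraries where they do the work, as an engineer would, in place of code of your own. Each camera call takes 0.05 s, during which the arm holds its last target. There are 200 camera calls.

## Working session

There is one attempt and no reset: what is moved stays moved. The work goes in short steps, Python scripts to look and compute and a tool call to move; the robot and the scene stay as the last step left them, time stands still between calls to the robot, and variables do not carry over. Pictures are saved under pics/ and viewed, at most 10 in all, crops included, and the job is handed in when it is done.

Besides the shell and the picture viewer there is one more tool, called after ">>>" by a JSON object that holds its "fn" and its "kwargs", one argument or row to a line. move_arm: Moves the arm, as the interface text tells. Its arguments: {"type":"object","properties":{"commands":{"type":"array"},"jaw":{"type":"number"},"grip_force":{"type":"number"}},"required":["commands"]}

```bash
mkdir -p pics; ls
python3 - <<'E'
from bench import manip, eyes
import cv2
print(manip.get_obs(), manip.tips_ahead)
for n in("side","top"):
    c=eyes.camera(n); cv2.imwrite(f"pics/{n}0.png",c["frame"][:,:,::-1])
    print(n,c["intrinsics"],c["dist"],c["rvec"],c["tvec"])
E
```

```text
pics
{'time_s': 0.0, 'qpos': array([ 1.05062538e+00,  1.31142347e-01,  1.48927166e+00,  1.05230648e-05,
        1.52299563e+00, -8.54042681e-02]), 'joint_vel': array([-1.42689861e-04,  4.34228213e-04, -8.89033528e-04,  1.77100504e-04,
       -7.19236359e-05,  1.69184584e-03]), 'tau': array([-4.60366700e-04, -5.59836960e+01, -4.91764140e+01,  7.69385858e-02,
        3.53265507e-02, -6.59703051e-05]), 'tool_pos': array([0.25243587, 0.54373339, 0.23960284]), 'tool_rot': array([[-9.06968051e-01,  4.21198435e-01, -9.12213732e-04],
       [ 4.21199390e-01,  9.06966705e-01, -1.57143517e-03],
       [ 1.65461448e-04, -1.80946536e-03, -9.99998349e-01]]), 'force': array([-0.44745536, -0.34987628, -0.1559796 ]), 'ft_torque': array([0.01282309, 0.00564073, 0.03369226]), 'gripper_force': 0.0, 'width': 0.09278214441345849} 0.022
side [[417.31295255   0.         257.67163611]
 [  0.         417.31295255 187.38250336]
 [  0.           0.           1.        ]] [-0.10844754  0.          0.          0.          0.        ] [ 2.36127715 -0.54763331  0.22545525] [-0.45175972  0.2487173   0.78494273]
top [[382.39110839   0.         263.19422926]
 [  0.         382.39110839 196.66311645]
 [  0.           0.           1.        ]] [0.01114351 0.         0.         0.         0.        ] [ 2.14139868 -2.11320756  0.14138885] [0.02026986 0.51631319 0.87688059]
```

View pics/top0.png

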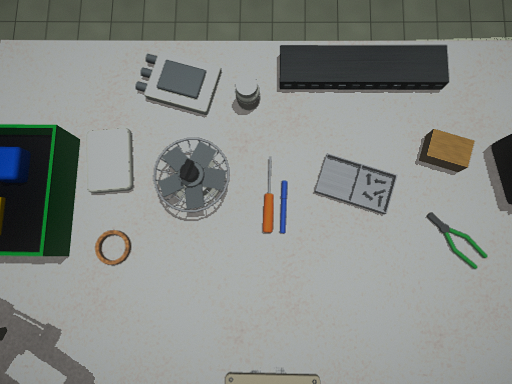

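View pics/side0.png

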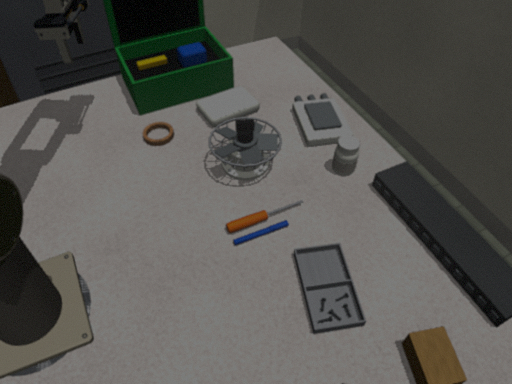

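The top view shows the fan at about (191,178), its black nut at about (188,170), and the tray around (355,184) with its left bay empty. The side view shows the nut at about (245,130) and the empty bay at about (322,268). I'll take closer crops and measure.

```bash
cat > h.py <<'E'
import numpy as np, cv2
from bench import manip, eyes
def cam(n):
    c=eyes.camera(n); c["R"]=cv2.Rodrigues(np.array(c["rvec"],float))[0]; c["t"]=np.array(c["tvec"],float).ravel(); return c
def ray(c,p):
    u=cv2.undistortPoints(np.array([[p]],float),c["intrinsics"],np.array(c["dist"],float))[0,0]
    return -c["R"].T@c["t"], c["R"].T@np.array([u[0],u[1],1])
def onplane(c,p,z):
    o,d=ray(c,p); return o+d*(z-o[2])/d[2]
def proj(c,P):
    return cv2.projectPoints(np.array(P,float).reshape(-1,1,3),np.array(c["rvec"],float),c["t"],c["intrinsics"],np.array(c["dist"],float))[0][:,0]
def tri(c1,p1,c2,p2):
    o1,d1=ray(c1,p1);o2,d2=ray(c2,p2)
    s=np.linalg.lstsq(np.c_[d1,-d2],o2-o1,rcond=None)[0]
    a,b=o1+s[0]*d1,o2+s[1]*d2
    return (a+b)/2,np.linalg.norm(a-b)
def crop(c,x,y,w,h,k):
    return cv2.resize(c["frame"][y:y+h,x:x+w,::-1],None,fx=k,fy=k,interpolation=cv2.INTER_NEAREST)
E
python3 - <<'E'
from h import *
t=cam("top");s=cam("side")
a=np.zeros((560,800,3),np.uint8)
a[:280,:400]=crop(t,165,150,50,35,8); a[:280,400:]=crop(s,220,110,50,35,8)
a[280:,:400]=crop(t,305,145,100,70,4); a[280:,400:]=crop(s,280,235,100,70,4)
cv2.imwrite("pics/c1.png",a)
for p in[(191,178)]: print(onplane(t,p,.081))
for n,c,(x,y,w,h) in(("t",t,(165,150,50,40)),("s",s,(225,105,40,45))):
    g=c["frame"][y:y+h,x:x+w].max(2)
    for th in(35,45,60):
        m=(g<th).astype(np.uint8); k,l,st,ce=cv2.connectedComponentsWithStats(m)
        i=1+st[1:,4].argmax(); 
        pts=np.argwhere(l==i)[:,::-1]+[x,y]
        print(n,th,st[i],ce[i]+[x,y],cv2.minAreaRect(pts.astype(np.float32)))
E
```

```text
[0.551667   0.19448403 0.081     ]
t 35 [23 30  4  2  5] [189.6 180.6] ((189.5, 180.5), (3.0, 1.0), -0.0)
t 45 [ 15  11  19  21 139] [190.30935252 173.30935252] ((190.89776611328125, 172.88290405273438), (14.694028854370117, 18.962003707885742), 37.5685920715332)
t 60 [ 15   9  19  23 313] [188.71246006 171.33226837] ((189.5, 171.00001525878906), (18.782970428466797, 21.0190372467041), 26.56505012512207)
s 35 [ 11  15  18  23 357] [244.68067227 130.57983193] ((244.5, 131.0), (22.0, 17.0), 90.0)
s 45 [ 10  14  20  25 386] [244.47150259 130.42487047] ((244.45001220703125, 130.85000610351562), (18.145105361938477, 24.428361892700195), 3.3664605617523193)
s 60 [  0  14  30  25 466] [243.79613734 130.79399142] ((239.5, 131.0), (24.0, 29.0), 90.0)
```

View pics/c1.png

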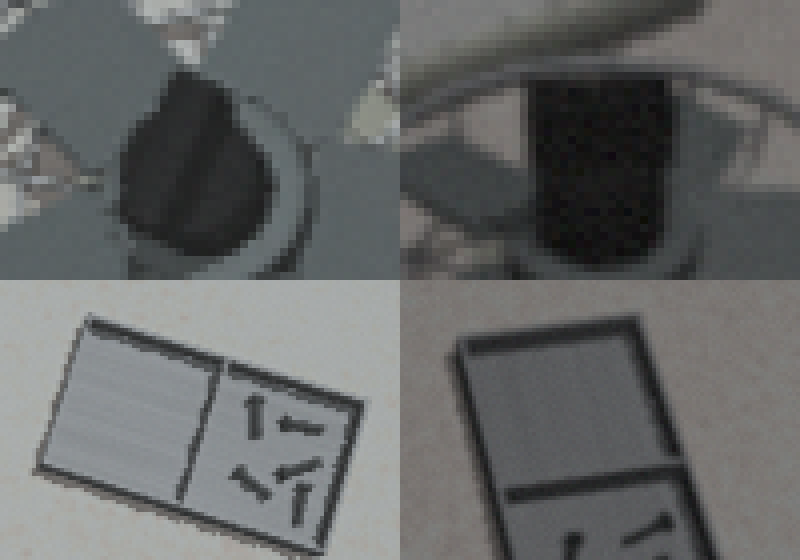

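The top crop shows the nut's skirt around (189,174) with the bar's upper end at about (190,160), and the side crop shows its outline at columns 236–253 and rows 120–142. The empty bay's top-view corners are about (327,155), (360,165), (315,192) and (350,200). I'll stretch the contrast on the nut.

Run:
```python
from h import *
t=cam("top");s=cam("side")
def st(c,x,y):
    f=np.mean([cam("top" if c is t else "side")["frame"].astype(float) for _ in range(6)],0)
    r=np.clip((f[y:y+28,x:x+28,::-1]-10)*4.5,0,255).astype(np.uint8)
    return cv2.resize(r,(392,392),interpolation=cv2.INTER_CUBIC)
cv2.imwrite("pics/c2.png",np.hstack([st(t,175,155),st(s,231,116)]))
# bay: rim corners of the tray from top (z=.022)
cs=[(327.0,155),(404/1,0)]
for p in[(327.5,155),(396,176),(385,213),(314.5,192)]: print("rim",onplane(t,p,.022))
```

```text
rim [ 0.62563044 -0.13052901  0.022     ]
rim [ 0.57396098 -0.29685678  0.022     ]
rim [ 0.48245477 -0.26703815  0.022     ]
rim [ 0.53203395 -0.09782281  0.022     ]
```

View pics/c2.png

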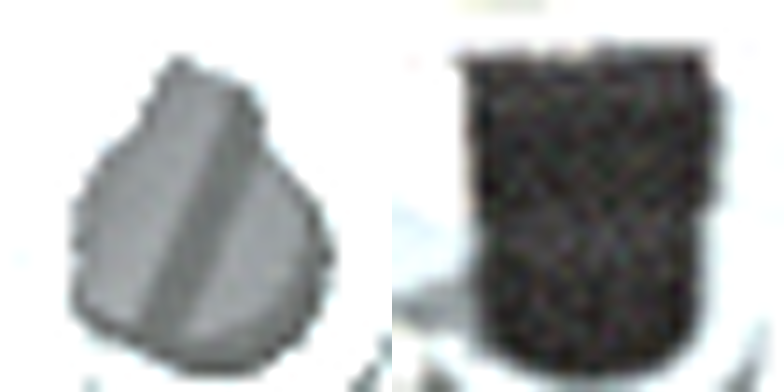

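The top view shows the bar's upper right edge running from crop pixel (238,80) to (140,320). The side view shows the skirt at columns 485–697, centre (591,300), and the bar's top centre near (588,55).

Run:
```python
from h import *
t=cam("top");s=cam("side")
T=lambda u,v:((u+.5)/14-.5+175,(v+.5)/14-.5+155)
S=lambda u,v:((u-392+.5)/14-.5+231,(v+.5)/14-.5+116)
a=onplane(t,T(238,80),.138);b=onplane(t,T(140,320),.138)
print("edge",a,b,np.linalg.norm(a-b),np.arctan2(*(a-b)[1::-1]))
a2=onplane(t,T(265,130),.112);b2=onplane(t,T(190,335),.112)
print("low edge",a2,b2,np.arctan2(*(a2-b2)[1::-1]))
d=(a-b)/np.linalg.norm(a-b); n=np.array([-d[1],d[0],0])
c1=(a+b)/2+n*.007; print("centre cand",c1,(a+b)/2-n*.007)
print("top tri",tri(t,T(150,185),s,S(588,55)))
# skirt centre: top skirt silhouette extents left 75,right 330 ; side mid
print("skirt side ray z=.1", onplane(s,S(591,300),.098), "fan centre(rotor rim)")
# guard rim centre
f=t["frame"].astype(int)
for C in(c1,onplane(s,S(588,55),.138)):
    print(proj(t,[[C[0],C[1],.138]]),(proj(s,[[C[0],C[1],.138],[C[0],C[1],.085]])))
# skirt silhouette check
th=np.linspace(0,6.283,60)
for C in (c1,):
  for c,n,x0,y0,o in((t,"t",175,155,0),(s,"s",231,116,392)):
    P=[[C[0]+.0195*np.cos(q),C[1]+.0195*np.sin(q),z] for q in th for z in(.085,.112)]
    p=(proj(c,P)-[x0,y0]+.5)*14+[o,0]; print(n,p.min(0),p.max(0))
```

```text
edge [0.57943023 0.18247765 0.138     ] [0.54102419 0.19603778 0.138     ] 0.04072960811160156 -0.3394096196089473
low edge [0.57787447 0.18351403 0.112     ] [0.5440982  0.19408897 0.112     ] -0.30342017566343515
centre cand [0.56255773 0.19585838 0.138     ] [0.5578967  0.18265706 0.138     ]
top tri (array([0.56338558, 0.19469583, 0.13985395]), np.float64(0.002714996636405478))
skirt side ray z=.1 [0.55895162 0.18198339 0.098     ] fan centre(rotor rim)
[[185.0843548  167.72023483]] [[243.44058863 120.02104717]
 [243.7182597  137.16715453]]
[[184.80931263 166.29895784]] [[244.53571429 119.46428571]
 [244.77138184 136.60642641]]
t [ 63.86099687 104.50031318] [337.90074766 374.96017291]
s [460.2463424  109.91844947] [690.01324051 379.05341873]
```

>>> {"fn": "move_arm", "kwargs": {
  "commands": [
    [-0.86,-0.37,0,0,0,0],
    [-0.86,-0.37,0,0,0,0],
    [-0.86,-0.37,0,0,0,0],
    [-0.86,-0.37,0,0,0,0],
    [-0.86,-0.37,0,0,0,0],
    [-0.86,-0.37,0,0,0,0],
    [-0.86,-0.37,0,0,0,0],
    [-0.86,-0.37,0,0,0,0],
    [-0.86,-0.37,0,0,0,0],
    [-0.86,-0.37,0,0,0,0],
    [0,0,0.7,0,0,-0.65],
    [0,0,0.7,0,0,-0.65],
    [0,0,0,0,0,0],
    [0,0,0,0,0,0]
  ],
  "jaw": 0,
  "grip_force": 10
}}

```text
time_s: 2.75
tool_pos: [0.5653, 0.1956, 0.1721]
tool_rot: [[-0.945, 0.326, 0.001], [0.326, 0.945, 0.0], [-0.001, 0.001, -1.0]]
force: [0.6, 0.9, 1.3]
width: 0.0933
gripper_force: 0.0
```

```bash
cat >> h.py <<'E'
def go(P,yaw=None):
    "shift in tool axes (units of rows) and turn from the present pose to TCP P, tool-y yaw"
    o=manip.get_obs(); R=o["tool_rot"]; y=np.arctan2(R[1,1],R[0,1])
    print("t",round(o["time_s"],2),"pos",o["tool_pos"].round(4),"yaw",round(y,3),"F",o["force"].round(2),"T",o["ft_torque"].round(2),"w",round(o["width"],4),"gf",round(o["gripper_force"],1),"q6",o["qpos"][5].round(2))
    if P is not None: print("need units",(R.T@(np.array(P)-o["tool_pos"])/.05).round(3),"turn",None if yaw is None else round(-(yaw-y)/.08,2),"tilt",R[:2,2].round(4))
E
python3 - <<'E'
from h import *
go([.563,.195,.138],1.24)
t=cam("top");s=cam("side")
cv2.imwrite("pics/c3.png",np.hstack([crop(t,150,130,80,90,5),crop(s,205,60,80,90,5)]))
E
```

```text
t 2.75 pos [0.5653 0.1956 0.1721] yaw 1.239 F [0.55 0.94 1.31] T [0.04 0.   0.01] w 0.0933 gf 0.0 q6 -0.99
need units [ 0.04  -0.026  0.682] turn -0.01 tilt [0.0013 0.0003]
```

View pics/c3.png

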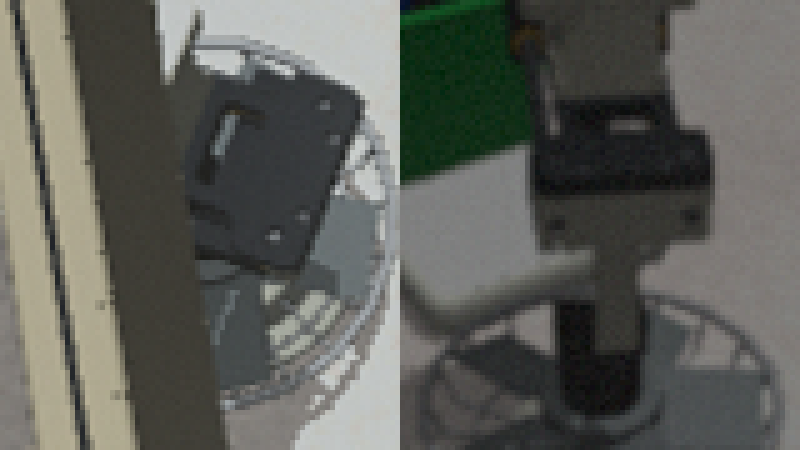

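The side view shows the near finger in front of the nut, with its tip at crop pixel (617,350), and the nut at about (600,365). The gripper lines up with the bar, so I'll descend.

>>> {"fn": "move_arm", "kwargs": {
  "commands": [
    [0.04,-0.02,0.22,0,0,0],
    [0,0,0.22,0,0,0],
    [0,0,0.22,0,0,0],
    [0,0,0,0,0,0],
    [0,0,0,0,0,0]
  ]
}}

```text
time_s: 3.48
tool_pos: [0.5626, 0.195, 0.1376]
tool_rot: [[-0.946, 0.325, -0.0], [0.325, 0.946, -0.0], [0.0, -0.0, -1.0]]
force: [0.2, -0.2, 1.4]
width: 0.0931
gripper_force: 0.0
```

Run:
```python
from h import *
go([.563,.195,.138],1.24)
o=manip.get_obs(); R,p=o["tool_rot"],o["tool_pos"]
s=cam("side"); 
cv2.imwrite("pics/c4.png",crop(s,205,90,80,60,9))
P=[p+R@np.array([dx,-w,.022]) for dx in(-.0075,.0075) for w in(.0465,.064)]
print(((proj(s,P)-[205,90]+.5)*9).round())
print(((proj(s,[[.563,.195,.138],[.563,.195,.085]])-[205,90]+.5)*9).round())
```

```text
t 3.48 pos [0.5626 0.195  0.1376] yaw 1.24 F [ 0.21 -0.16  1.37] T [ 0.   -0.03  0.01] w 0.0931 gf 0.0 q6 -0.99
need units [-0.008  0.003 -0.008] turn -0.0 tilt [-0.0002 -0.    ]
[[402. 458.]
 [410. 504.]
 [343. 463.]
 [350. 509.]]
[[353. 276.]
 [356. 430.]]
```

View pics/c4.png

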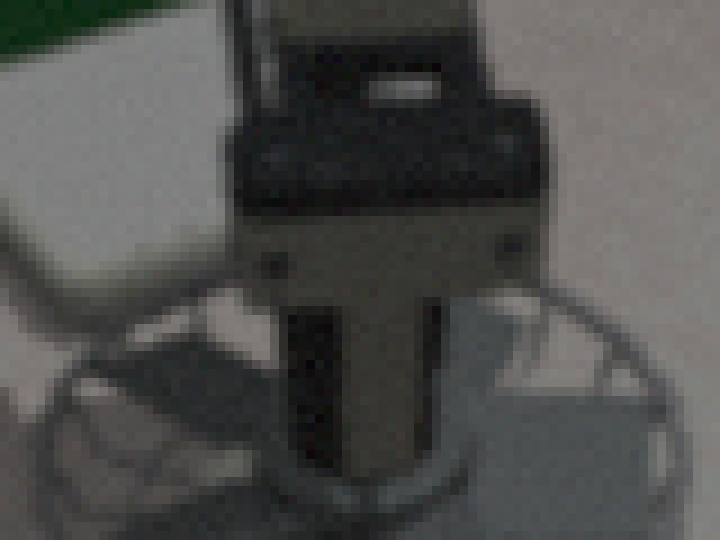

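The side view shows the near finger at columns 342–418 with its tip at row 480, which agrees with the robot's pose. The nut's centre at column ~362 is about 1.5–2 mm toward tool −x of the tool axis, so I'll correct that and close.

>>> {"fn": "move_arm", "kwargs": {
  "commands": [
    [-0.03,0,0,0,0,0],
    [0,0,0,0,0,0],
    [0,0,0,0,0,0],
    [0,0,0,0,0,0],
    [0,0,0,0,0,0],
    [0,0,0,0,0,0],
    [0,0,0,0,0,0],
    [0,0,0,0,0,0]
  ],
  "jaw": 255,
  "grip_force": 10
}}

```text
time_s: 4.53
tool_pos: [0.564, 0.1945, 0.1376]
tool_rot: [[-0.946, 0.325, -0.0], [0.325, 0.946, -0.0], [0.0, -0.0, -1.0]]
force: [-0.6, 0.4, -0.8]
width: 0.0174
gripper_force: 0.0
```

```bash
python3 -c "
from h import *
go(None)"
```

```text
t 4.53 pos [0.564  0.1945 0.1376] yaw 1.24 F [-0.57  0.43 -0.78] T [ 0.09 -0.05  0.03] w 0.0174 gf 0.0 q6 -0.99
```

>>> {"fn": "move_arm", "kwargs": {
  "commands": [
    [0,0,0,0,0,0],
    [0,0,0,0,0,0],
    [0,0,0,0,0,0]
  ]
}}

```text
time_s: 4.9
tool_pos: [0.5639, 0.1945, 0.1376]
tool_rot: [[-0.946, 0.325, -0.0], [0.325, 0.946, -0.0], [0.0, -0.0, -1.0]]
force: [0.7, 0.1, -0.1]
width: 0.0143
gripper_force: 10.0
```

```bash
python3 -c "
from h import *
go(None)"
```

```text
t 4.9 pos [0.5639 0.1945 0.1376] yaw 1.24 F [ 0.66  0.11 -0.13] T [ 0.01 -0.04 -0.03] w 0.0143 gf 10.0 q6 -0.99
```

>>> {"fn": "move_arm", "kwargs": {
  "commands": [
    [0,0,-0.004,0,0,0.8],
    [0,0,-0.004,0,0,0.8],
    [0,0,-0.004,0,0,0.8],
    [0,0,0,0,0,0]
  ]
}}

```text
time_s: 5.4
tool_pos: [0.5639, 0.1945, 0.1381]
tool_rot: [[-0.867, 0.499, -0.0], [0.499, 0.867, -0.0], [0.0, -0.0, -1.0]]
force: [-0.1, -1.1, -0.6]
width: 0.0138
gripper_force: 10.0
```

```bash
python3 -c "
from h import *
go(None)"
```

```text
t 5.4 pos [0.5639 0.1945 0.1381] yaw 1.048 F [-0.07 -1.11 -0.6 ] T [-0.08 -0.02  0.01] w 0.0138 gf 10.0 q6 -0.8
```

>>> {"fn": "move_arm", "kwargs": {
  "commands": [
    [0,0,-0.004,0,0,1],
    [0,0,-0.004,0,0,1],
    [0,0,-0.004,0,0,1],
    [0,0,-0.004,0,0,1],
    [0,0,0,0,0,0]
  ]
}}

```text
time_s: 6.02
tool_pos: [0.564, 0.1945, 0.139]
tool_rot: [[-0.667, 0.745, -0.0], [0.745, 0.667, 0.0], [0.0, -0.0, -1.0]]
force: [0.2, 1.0, -1.7]
width: 0.0143
gripper_force: 10.0
```

```bash
python3 -c "
from h import *
go(None)"
```

```text
t 6.03 pos [0.564  0.1945 0.139 ] yaw 0.73 F [ 0.23  0.95 -1.67] T [-0.05  0.08  0.03] w 0.0143 gf 10.0 q6 -0.48
```

>>> {"fn": "move_arm", "kwargs": {
  "commands": [
    [0,0,-0.004,0,0,1],
    [0,0,-0.004,0,0,1],
    [0,0,-0.004,0,0,1],
    [0,0,-0.004,0,0,1],
    [0,0,0,0,0,0]
  ]
}}

```text
time_s: 6.65
tool_pos: [0.564, 0.1945, 0.1398]
tool_rot: [[-0.399, 0.917, -0.0], [0.917, 0.399, 0.0], [0.0, -0.0, -1.0]]
force: [-0.1, -0.6, -1.5]
width: 0.0139
gripper_force: 10.0
```

```bash
cat >> h.py <<'E'
def F(n=5):
    a=[]
    for _ in range(n): eyes.camera("top"); o=manip.get_obs(); a.append(np.r_[o["force"],o["ft_torque"]])
    print("meanF",np.mean(a,0).round(2)); go(None)
E
python3 -c "
from h import *
F()"
```

```text
meanF [ 0.1   0.04 -0.79 -0.06  0.05  0.02]
t 6.9 pos [0.5639 0.1945 0.1398] yaw 0.41 F [ 0.35 -0.43 -1.64] T [-0.05  0.02  0.  ] w 0.014 gf 10.0 q6 -0.16
```

>>> {"fn": "move_arm", "kwargs": {
  "commands": [
    [0,0,-0.004,0,0,1],
    [0,0,-0.004,0,0,1],
    [0,0,-0.004,0,0,1],
    [0,0,-0.004,0,0,1],
    [0,0,0,0,0,0]
  ]
}}

```text
time_s: 7.52
tool_pos: [0.564, 0.1945, 0.1406]
tool_rot: [[-0.089, 0.996, -0.0], [0.996, 0.089, 0.0], [0.0, -0.0, -1.0]]
force: [0.3, 0.1, -1.3]
width: 0.0139
gripper_force: 10.0
```

```bash
python3 -c "
from h import *
F()"
```

```text
meanF [-0.06  0.14 -0.33 -0.06  0.08 -0.03]
t 7.78 pos [0.564  0.1945 0.1406] yaw 0.089 F [-0.41  0.15 -0.09] T [-0.05  0.06 -0.08] w 0.0142 gf 10.0 q6 0.16
```

>>> {"fn": "move_arm", "kwargs": {
  "commands": [
    [0,0,-0.004,0,0,1],
    [0,0,-0.004,0,0,1],
    [0,0,-0.004,0,0,1],
    [0,0,-0.004,0,0,1],
    [0,0,0,0,0,0]
  ]
}}

```text
time_s: 8.4
tool_pos: [0.5639, 0.1944, 0.1414]
tool_rot: [[0.229, 0.973, -0.0], [0.973, -0.229, -0.0], [-0.0, -0.0, -1.0]]
force: [0.4, 0.1, -1.1]
width: 0.0143
gripper_force: 10.0
```

```bash
python3 -c "
from h import *
F()"
```

```text
meanF [-0.34 -0.28 -0.55 -0.08  0.12 -0.03]
t 8.65 pos [0.564  0.1945 0.1414] yaw -0.231 F [-1.01 -0.9  -1.14] T [-0.07  0.12  0.06] w 0.0142 gf 10.0 q6 0.48
```

>>> {"fn": "move_arm", "kwargs": {
  "commands": [
    [0,0,-0.004,0,0,1],
    [0,0,-0.004,0,0,1],
    [0,0,-0.004,0,0,1],
    [0,0,-0.004,0,0,1],
    [0,0,-0.004,0,0,1],
    [0,0,-0.004,0,0,1],
    [0,0,0,0,0,0]
  ]
}}

```text
time_s: 9.52
tool_pos: [0.5638, 0.1944, 0.1425]
tool_rot: [[0.653, 0.758, -0.001], [0.758, -0.653, -0.0], [-0.0, -0.0, -1.0]]
force: [-1.1, -0.4, -1.3]
width: 0.0143
gripper_force: 10.0
```

```bash
python3 -c "
from h import *
F()"
```

```text
meanF [-1.29 -0.71 -0.52 -0.17  0.38  0.01]
t 9.78 pos [0.5638 0.1944 0.1425] yaw -0.711 F [-1.8   1.02 -1.16] T [-0.22  0.38  0.01] w 0.014 gf 10.0 q6 0.96
```

>>> {"fn": "move_arm", "kwargs": {
  "commands": [
    [0,0,-0.004,0,0,1],
    [0,0,-0.004,0,0,1],
    [0,0,-0.004,0,0,1],
    [0,0,-0.004,0,0,1],
    [0,0,-0.004,0,0,1],
    [0,0,0,0,0,0]
  ]
}}

```text
time_s: 10.52
tool_pos: [0.5637, 0.1944, 0.1435]
tool_rot: [[0.896, 0.444, -0.001], [0.444, -0.896, -0.0], [-0.001, -0.0, -1.0]]
force: [-1.6, -0.9, 0.0]
width: 0.014
gripper_force: 10.0
```

```bash
python3 -c "
from h import *
F()"
```

```text
meanF [-2.8  -0.27 -0.77 -0.2   0.7   0.01]
t 10.78 pos [0.5637 0.1945 0.1435] yaw -1.111 F [-2.76 -0.38 -0.68] T [-0.19  0.75  0.04] w 0.0137 gf 10.0 q6 1.36
```

>>> {"fn": "move_arm", "kwargs": {
  "commands": [
    [-0.012,-0.006,0,0,0,0],
    [0,0,-0.004,0,0,1],
    [0,0,-0.004,0,0,1],
    [0,0,-0.004,0,0,1],
    [0,0,0,0,0,0]
  ]
}}

```text
time_s: 11.4
tool_pos: [0.5635, 0.1945, 0.1443]
tool_rot: [[0.976, 0.218, 0.0], [0.218, -0.976, 0.0], [0.0, 0.0, -1.0]]
force: [-0.4, -0.3, -1.2]
width: 0.0138
gripper_force: 10.0
```

```bash
python3 -c "
from h import *
F()"
```

```text
meanF [-1.34 -0.37 -0.82 -0.17  0.34  0.01]
t 11.65 pos [0.5635 0.1945 0.1443] yaw -1.351 F [-1.78  0.26 -1.22] T [-0.14  0.31 -0.01] w 0.014 gf 10.0 q6 1.6
```

>>> {"fn": "move_arm", "kwargs": {
  "commands": [
    [-0.01,0,-0.004,0,0,1],
    [0,0,-0.004,0,0,1],
    [0,0,-0.004,0,0,1],
    [0,0,-0.004,0,0,0.5],
    [0,0,-0.01,0,0,0],
    [0,0,-0.01,0,0,0],
    [0,0,0,0,0,0]
  ]
}}

```text
time_s: 12.52
tool_pos: [0.563, 0.1944, 0.1462]
tool_rot: [[0.998, -0.06, 0.0], [-0.06, -0.998, 0.0], [0.0, -0.0, -1.0]]
force: [0.3, 0.4, -0.4]
width: 0.0142
gripper_force: 10.0
```

```bash
python3 -c "
from h import *
F()"
```

```text
meanF [-0.27 -0.13 -0.74  0.01  0.14 -0.01]
t 12.78 pos [0.5628 0.1944 0.146 ] yaw -1.632 F [ 0.79  0.27 -0.2 ] T [ 0.04  0.1  -0.04] w 0.0142 gf 10.0 q6 1.88
```

Only the nut's weight shows on the wrist, so I'll lift gently in small steps past the play.

>>> {"fn": "move_arm", "kwargs": {
  "commands": [
    [0,0,-0.015,0,0,0],
    [0,0,-0.015,0,0,0],
    [0,0,-0.015,0,0,0],
    [0,0,0,0,0,0]
  ]
}}

```text
time_s: 13.28
tool_pos: [0.5629, 0.1944, 0.1484]
tool_rot: [[0.998, -0.061, 0.0], [-0.061, -0.998, 0.0], [0.0, -0.0, -1.0]]
force: [0.5, 0.2, -1.4]
width: 0.0138
gripper_force: 10.0
```

```bash
python3 -c "
from h import *
F()"
```

```text
meanF [-0.13 -0.15 -1.05  0.01  0.15  0.03]
t 13.53 pos [0.5628 0.1944 0.1482] yaw -1.632 F [ 0.82  0.5  -1.12] T [0.05 0.19 0.  ] w 0.0143 gf 10.0 q6 1.88
```

>>> {"fn": "move_arm", "kwargs": {
  "commands": [
    [0,0,-0.05,0,0,0],
    [0,0,-0.1,0,0,0],
    [0,0,-0.1,0,0,0],
    [0,0,-0.1,0,0,0],
    [0,0,-0.2,0,0,0],
    [0,0,-0.3,0,0,0],
    [0,0,-0.3,0,0,0],
    [0,0,-0.3,0,0,0],
    [0,0,0,0,0,0]
  ],
  "grip_force": 14
}}

```text
time_s: 14.65
tool_pos: [0.5639, 0.1947, 0.2231]
tool_rot: [[0.998, -0.061, 0.003], [-0.061, -0.998, 0.001], [0.003, -0.001, -1.0]]
force: [-0.1, -0.6, -1.0]
width: 0.0138
gripper_force: 14.0
```

Run:
```python
from h import *
F()
t=cam("top");s=cam("side")
cv2.imwrite("pics/c5.png",np.hstack([crop(t,300,135,110,90,4)[:, :400],crop(s,205,60,80,72,5)]))
# tray rim from top image: fit quad on tray mask
hsv=cv2.cvtColor(t["frame"],cv2.COLOR_RGB2HSV); x,y,w,h=305,145,100,75
g=t["frame"][y:y+h,x:x+w].astype(int); bg=np.median(t["frame"][225:260,300:400].reshape(-1,3),0)
m=(np.abs(g-bg).sum(2)>60).astype(np.uint8); 
cs=max(cv2.findContours(m,cv2.RETR_EXTERNAL,cv2.CHAIN_APPROX_NONE)[0],key=cv2.contourArea)
b=cv2.boxPoints(cv2.minAreaRect(cs))+[x,y]; W=np.array([onplane(t,p,.011) for p in b]); print(b.round(1),W.round(4)); print(np.linalg.norm(np.roll(W,1,0)-W,axis=1),W.mean(0))
go([.555,-.155,.23])
```

```text
meanF [ 0.01 -0.08 -0.96  0.03  0.14  0.01]
t 14.9 pos [0.5623 0.1943 0.2198] yaw -1.632 F [-0.37 -0.15 -1.08] T [0.05 0.13 0.01] w 0.014 gf 14.0 q6 1.88
[[312.  193.5]
 [325.  152. ]
 [398.  175. ]
 [384.9 216.5]] [[ 0.5302 -0.0927  0.011 ]
 [ 0.6363 -0.1261  0.011 ]
 [ 0.5788 -0.3054  0.011 ]
 [ 0.4752 -0.2697  0.011 ]]
[0.18531885 0.11124718 0.18832049 0.10959838] [ 0.55513972 -0.19846502  0.011     ]
t 15.0 pos [0.5624 0.1943 0.22  ] yaw -1.632 F [ 0.62  0.21 -1.41] T [ 0.03  0.18 -0.01] w 0.0141 gf 14.0 q6 1.88
need units [ 0.279  6.981 -0.198] turn None tilt [-0.0013 -0.0004]
```

View pics/c5.png

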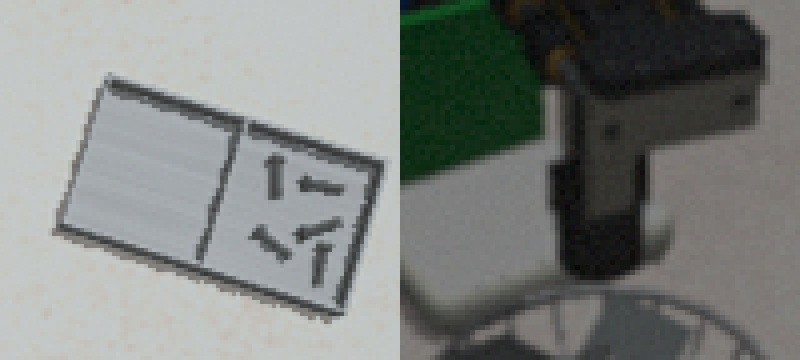

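The nut is held upright and clear of the spindle. The tray's centre is near (0.554, −0.198), so the bay centre is about (0.567, −0.155).

>>> {"fn": "move_arm", "kwargs": {
  "commands": [
    [0.026,0.35,0,0,0,0],
    [0.053,0.7,0,0,0,0],
    [0.053,0.7,0,0,0,0],
    [0.053,0.7,0,0,0,0],
    [0.053,0.7,0,0,0,0],
    [0.053,0.7,0,0,0,0],
    [0.053,0.7,0,0,0,0],
    [0.053,0.7,0,0,0,0],
    [0.053,0.7,0,0,0,0],
    [0.053,0.7,0,0,0,0],
    [0.026,0.35,0.2,0,0,0],
    [0,0,0.4,0,0,0],
    [0,0,0.4,0,0,0],
    [0,0,0.4,0,0,0],
    [0,0,0.4,0,0,0],
    [0,0,0.2,0,0,0],
    [0,0,0,0,0,0],
    [0,0,0,0,0,0]
  ]
}}

```text
time_s: 17.25
tool_pos: [0.5684, -0.1568, 0.1217]
tool_rot: [[0.998, -0.061, 0.001], [-0.061, -0.998, -0.001], [0.001, 0.0, -1.0]]
force: [0.1, -0.2, -0.3]
width: 0.0141
gripper_force: 14.0
```

Run:
```python
from h import *
F()
t=cam("top");s=cam("side")
go([.567,-.155,.058])
cv2.imwrite("pics/c6.png",np.hstack([crop(t,300,135,100,140,4),crop(s,270,180,100,140,4)]))
```

```text
meanF [-0.   -0.31 -0.55 -0.01  0.18  0.01]
t 17.5 pos [ 0.5682 -0.1568  0.1215] yaw -1.632 F [ 0.28 -0.03 -0.82] T [-0.04  0.16  0.04] w 0.0138 gf 14.0 q6 1.28
t 17.6 pos [ 0.568  -0.1567  0.1212] yaw -1.632 F [-0.34 -0.63 -0.6 ] T [-0.02  0.13 -0.04] w 0.014 gf 14.0 q6 1.28
need units [-0.024 -0.033  1.265] turn None tilt [ 0.0007 -0.0002]
```

View pics/c6.png

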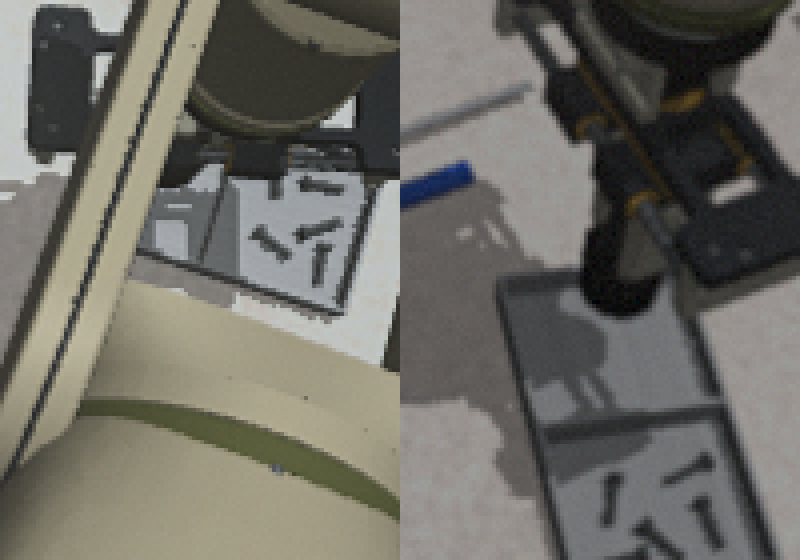

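The side view shows the nut above the empty bay at about (618,290), clear of the walls and divider. I'll descend.

>>> {"fn": "move_arm", "kwargs": {
  "commands": [
    [-0.024,-0.033,0.25,0,0,0],
    [0,0,0.3,0,0,0],
    [0,0,0.3,0,0,0],
    [0,0,0.2,0,0,0],
    [0,0,0.1,0,0,0],
    [0,0,0.05,0,0,0],
    [0,0,0.03,0,0,0],
    [0,0,0,0,0,0],
    [0,0,0,0,0,0]
  ]
}}

```text
time_s: 18.73
tool_pos: [0.567, -0.155, 0.0597]
tool_rot: [[0.998, -0.061, 0.001], [-0.061, -0.998, -0.0], [0.001, 0.0, -1.0]]
force: [-0.7, -0.7, -0.8]
width: 0.0141
gripper_force: 14.0
```

```bash
python3 -c "
from h import *
F()"
```

```text
meanF [ 0.09  0.05 -0.84  0.02  0.16 -0.  ]
t 18.98 pos [ 0.5668 -0.1549  0.0594] yaw -1.632 F [-0.06 -0.19 -0.53] T [ 0.03  0.17 -0.02] w 0.0141 gf 14.0 q6 1.28
```

>>> {"fn": "move_arm", "kwargs": {
  "commands": [
    [0,0,0.02,0,0,0],
    [0,0,0.02,0,0,0],
    [0,0,0.015,0,0,0],
    [0,0,0,0,0,0],
    [0,0,0,0,0,0]
  ]
}}

```text
time_s: 19.6
tool_pos: [0.5667, -0.1549, 0.0565]
tool_rot: [[0.998, -0.061, -0.0], [-0.061, -0.998, 0.0], [-0.0, -0.0, -1.0]]
force: [-0.2, 0.8, -0.4]
width: 0.0139
gripper_force: 14.0
```

```bash
python3 -c "
from h import *
F()"
```

```text
meanF [ 0.09  0.12 -0.8  -0.02  0.17  0.  ]
t 19.85 pos [ 0.5667 -0.1549  0.0566] yaw -1.632 F [-0.14  0.95 -0.38] T [-0.01  0.15 -0.03] w 0.0137 gf 14.0 q6 1.28
```

>>> {"fn": "move_arm", "kwargs": {
  "commands": [
    [0,0,0.01,0,0,0],
    [0,0,0.01,0,0,0],
    [0,0,0,0,0,0]
  ]
}}

```text
time_s: 20.23
tool_pos: [0.5668, -0.1549, 0.0556]
tool_rot: [[0.998, -0.061, 0.0], [-0.061, -0.998, -0.0], [0.0, 0.0, -1.0]]
force: [0.4, 1.1, 0.0]
width: 0.0135
gripper_force: 14.0
```

```bash
python3 -c "
from h import *
F()"
```

```text
meanF [ 0.02 -0.04  0.42  0.03  0.19  0.02]
t 20.48 pos [ 0.5667 -0.1549  0.0556] yaw -1.632 F [ 0.45 -0.29  0.12] T [ 0.02  0.18 -0.03] w 0.0143 gf 14.0 q6 1.28
```

Contact: the force changed by about 1.2 N at exactly the expected height. I'll open partway.

>>> {"fn": "move_arm", "kwargs": {
  "commands": [
    [0,0,0,0,0,0],
    [0,0,0,0,0,0],
    [0,0,0,0,0,0],
    [0,0,0,0,0,0],
    [0,0,0,0,0,0],
    [0,0,0,0,0,0]
  ],
  "jaw": 140
}}

```text
time_s: 21.22
tool_pos: [0.5667, -0.1549, 0.0556]
tool_rot: [[0.998, -0.061, 0.0], [-0.061, -0.998, 0.0], [0.0, -0.0, -1.0]]
force: [-0.4, -0.1, -0.0]
width: 0.042
gripper_force: 0.0
```

```bash
python3 -c "
from h import *
F()"
```

```text
meanF [ 0.   -0.09  0.08  0.01  0.17  0.01]
t 21.48 pos [ 0.5667 -0.1549  0.0555] yaw -1.632 F [-0.31  0.18 -0.02] T [0.02 0.15 0.05] w 0.0421 gf 0.0 q6 1.28
```

Rise, then back toward the robot's side for an unobstructed look.

>>> {"fn": "move_arm", "kwargs": {
  "commands": [
    [0,0,-0.1,0,0,0],
    [0,0,-0.3,0,0,0],
    [0,0,-0.6,0,0,0],
    [0,0,-0.8,0,0,0],
    [0,0,-0.8,0,0,0],
    [-0.7,0,-0.5,0,0,0],
    [-0.7,0,0,0,0,0],
    [-0.7,0,0,0,0,0],
    [0,0.7,0,0,0,0],
    [0,0.8,0,0,0,0],
    [0,0.8,0,0,0,0],
    [0,0.8,0,0,0,0],
    [0,0,0,0,0,0],
    [0,0,0,0,0,0]
  ]
}}

```text
time_s: 23.22
tool_pos: [0.4525, -0.3029, 0.2113]
tool_rot: [[0.998, -0.062, 0.001], [-0.062, -0.998, -0.0], [0.001, -0.0, -1.0]]
force: [-1.0, -0.1, 0.2]
width: 0.0422
gripper_force: 0.0
```

Run:
```python
from h import *
t=cam("top");s=cam("side"); go(None)
a=np.hstack([t["frame"],s["frame"]])[:,:,::-1]
cv2.imwrite("pics/f.png",np.hstack([crop(t,160,100,250,140,2)[:,:400] if 0 else crop(t,250,130,160,140,3)[:,:480],crop(s,260,200,105,140,3)]))
```

```text
t 23.32 pos [ 0.4527 -0.3023  0.211 ] yaw -1.631 F [ 0.46 -0.03  0.45] T [0.01 0.14 0.01] w 0.0422 gf 0.0 q6 0.95
```

View pics/f.png

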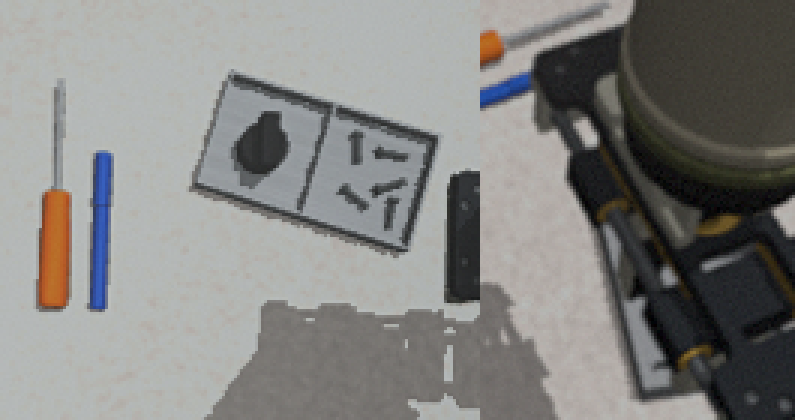

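The nut stands upright in the middle of the empty bay at crop pixel (262,145). The screwdriver and pen haven't moved, and the arm is clear of everything.

```bash
python3 -c "
from bench import order
print(order.sign_off())"
```

```text
the job is handed in; nothing more can be done
None
```

The spinner nut is unscrewed, lifted off and standing upright in the tray's empty bay; the blades, screwdriver and pen were left alone, and I handed the job in at about 23 s.

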